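# Index the sample carriage to its next station and hold the lock pin home

## Robot

A 6-joint arm with a two-finger parallel gripper is mounted at the origin on the work surface. World frame = base frame: x ahead of the robot, y to its left, z up, the work surface at z = 0. Lengths are in m, angles in degrees, forces in N, time in s.
With the tool pointing down it reaches from about 0.325 to 0.85 m from the base axis. Payload 15.5 kg.
Tool frame: the origin (TCP) lies at the very end of the fingers, on their centre line; the grasp point (between the pads) lies arm.grip_depth behind it (arm.grip_depth is the distance from the TCP to the grasp point, in m); z points along the fingers, y is the line along which they close (so a half turn about z gives the same grasp; the last joint's range is limited). The gripper opens to 91 mm and grips with 3 to 60 N. Pads are 32 mm wide; open, the fingers measure 118 mm over their backs; the gripper's body (76 mm by 178 mm) begins 60 mm behind the grasp point.
Start: joints at [-73.253, 28.281, 77.091, -0, 74.628, -5.472], TCP at [0.236, -0.579, 0.214] pointing down, gripper open.
Joint ranges: [-166.48, 166.48], [-47.26, 123.95], [12.59, 153.08], [-70.14, 250.14], [6.76, 159.57], [-176.63, 176.63]. Speed limits (degrees/s): [108.29, 108.29, 147.25, 172.46, 172.46, 172.46].

## Interface

Orientations are given as a 3x3 rotation matrix whose columns are the frame's x, y, z axes.
In Python, from rig import arm gives the robot as it stands. Calls block until the motion is done:
- arm.move_to(position, orientation): joint-space move of the TCP to a pose.
- arm.move_l(position, orientation=None, feed=0.15): straight line of the TCP; orientation=None keeps the orientation; feed is the mean speed in m/s.
- arm.move_joints(angles): joint-space move.
- arm.grip(opening): finger opening in m; the grip force is fixed at half the most; returns when the fingers have stopped.
- arm.sleep(seconds).
- arm.solve_ik(position, orientation): joint angles nearest the present ones, or None.
- arm.snapshot(name): name is "scene" or "top"; returns the picture (480x640x3 uint8, red, green, blue); there is no depth.
- arm.get_calibration(name): a dict with "intrinsics" (3x3 intrinsics, pixels), "cam_to_world" (4x4, takes a point from camera to world coordinates). Camera axes: x right, y down, z forward; pixel columns grow to the right and rows downward; lengths in m; the calibration is good to about 2 mm. A picture is of the moment at which its call begins. get_calibration takes no time and is no camera call.
A pose or a line that the arm cannot do raises arm.Unreachable and nothing moves.
- arm.sign_off(): hands the job in; it is judged then, once.
Readings, each from a call of its own:
- arm.current_t(): time.
- arm.current_joint_positions(): joint angles.
- arm.current_dq(): joint speeds.
- arm.current_tau(): joint torques, N m.
- arm.current_ee_pos(): TCP position.
- arm.current_tool_rot(): TCP orientation.
- arm.current_force(): force on the tool from outside, world axes, zero at the start.
- arm.current_torque(): the same for the moment, N m.
- arm.current_width(): finger opening in m.
- arm.current_grasp_force(): force on a finger pad.
Only numpy, scipy, OpenCV 4.12 (cv2) and the standard library are available. Lean on these libraries where they do the work, as an engineer would, in place of code of your own. Each camera call takes 0.05 s, during which the arm holds its last target. There are 200 camera calls.

## Task

The small white bottle with the blue cap is standing on the rail in the carriage's way: first lift it off and stand it upright in the white tray. Then pull the red lock knob up, slide the blue sample carriage one hole along towards the green end stop, and let the pin drop fully home in that next hole. Finish while still holding the red knob with the pin fully home (do not let go), and leave everything else where it is.

Things in the scene. Friction and masses are not known exactly. Their poses are not given: they have to be found in the camera images.
- rail: Aluminium indexing rail, fixed, 60 mm wide (its x), 360 mm long (its y), top 20 mm above the bench. Origin: centre of its underside. +y points along it to the green end stop (14 mm long, 22 mm high, at the +y end). Five blind square holes on its centre line at y = -120, -60, 0, 60, 120 mm: 13 mm along y, 14 mm wide, 14 mm deep. Yaw within 0.35 rad of straight.
- next_hole (a point): The mouth (centre, at the rail's top face) of the hole the pin must end in: one hole, 60 mm, along rail +y from the start hole, which is the middle one. Fixed on the rail.
- carriage (a joint): Position of the blue carriage along rail +y, m: 0 at the start hole, 0.060 at the next; locked while the pin is in a hole. Carriage 74 mm (rail x) by 70 mm (along the rail), top 46 mm above the bench, about 0.45 kg, 2 N friction. On its rail +x side it carries a fixed white sample cup (yellow lid) in a 60 mm ring, centre 85 mm from the knob axis, top 79 mm above the bench.
- plunger (a joint): How far the spring lock plunger is pulled up, m: 0 = pin fully home (11 mm deep in a hole), 0.016 = fully up. The pin is clear of the rail above 0.011 and rests on it at 0.011 if let down between holes. Spring pulls down with 4 N at 0, 7 N fully up. Pin 8 mm square: 5 mm play in the hole along the rail, drops in within 2 mm of the centre.
- knob: Red ribbed cylindrical pull knob of the plunger, 28 mm diameter, 36 mm high, upright. Origin: centre of its underside, which is 54 mm above the bench (top 90 mm) with the pin home; it rises with the plunger and moves with the carriage. It stands over the centre of the carriage with 8 mm between knob and carriage top.
- bottle: Small white plastic bottle with blue cap and paper label, 44 mm body diameter, 85 mm high including the narrower neck and cap (straight sides up to about 50 mm), 0.1 to 0.2 kg, standing loose on the rail top 80 to 105 mm along rail +y from the start hole. Origin: centre of its underside, z up.
- tray: White shallow plastic tray, fixed to the bench, outside 150 mm (its x) by 210 mm (its y) by 24 mm high, walls and floor 4 mm. Origin: centre of its underside. The amber jar stands in its +y half; its -y half (about y = -45 mm) is free.
- amber_jar: Bystander: amber jar with black lid, 42 mm diameter, 65 mm high, loose in the tray's +y half. Origin: centre of its underside.
- vial: Bystander: small green glass vial, 26 mm diameter, 45 mm high, loose on the rail's -y end. Origin: centre of its underside.
- wash_bottle: Bystander: white wash bottle with spout, 68 mm diameter, 185 mm high, loose at the back of the bench. Origin: centre of its underside.
- beaker: Bystander: clear glass beaker, 72 mm diameter, 95 mm high, loose at the back. Origin: centre of its underside.
- reagent_bottle: Bystander: clear glass reagent bottle with blue cap, 64 mm diameter, 130 mm high, loose at the back. Origin: centre of its underside.
- petri_dish: Bystander: closed clear petri dish, 90 mm diameter, 16 mm high, loose on the bench to the robot's right. Origin: centre of its underside.
- spatula: Bystander: spatula, 160 mm long, lying loose on the bench to the robot's right. Origin: near its middle, on the bench.
Not all that is in view belongs to the job. Leave any purple look-alike of the bottle alone.

How it is judged:
By the outcome, as a careful person would: the job done as asked, in the order asked, and still so for the second after the job is handed in, while the arm keeps its last pose, push and grip.
It also fails if it takes over 51 s, if anything falls off the work surface, if the arm or the gripper's body presses on something with over 40 N, if the wrist force passes 120 N, or if a joint passes its speed limit or range.

## Working session

There is one attempt and no reset: what is moved stays moved. The work goes in short steps, each a Python script; the robot and the scene stay as the last script left them, time stands still between calls to the robot, and variables do not carry over. Pictures are saved under pics/ and viewed, at most 10 in all, crops included, and the job is handed in when it is done.

```bash
mkdir -p pics; ls
python3 - <<'E'
from rig import arm
import cv2,numpy as np
for n in("scene","top"):
    cv2.imwrite(f"pics/{n}0.png",arm.snapshot(n)[:,:,::-1]); c=arm.get_calibration(n); print(c["intrinsics"],np.round(c["cam_to_world"],3))
print(arm.grip_depth,arm.current_t(),arm.current_width(),arm.current_tool_rot())
E
```

```text
pics
[[618.6428025    0.         315.84378755]
 [  0.         618.6428025  237.43946917]
 [  0.           0.           1.        ]] [[ 0.861  0.294 -0.416  1.13 ]
 [ 0.509 -0.481  0.714 -1.006]
 [ 0.01  -0.826 -0.564  0.854]
 [ 0.     0.     0.     1.   ]]
[[470.72714686   0.         321.4382023 ]
 [  0.         470.72714686 237.5339327 ]
 [  0.           0.           1.        ]] [[-0.047 -0.977  0.207  0.362]
 [-0.999  0.046 -0.013 -0.015]
 [ 0.003 -0.207 -0.978  1.138]
 [ 0.     0.     0.     1.   ]]
0.0188 0.1 0.09166331391835146 [[ 9.25757419e-01  3.78117842e-01 -3.14765717e-04]
 [ 3.78117958e-01 -9.25756829e-01  1.05010109e-03]
 [ 1.05665448e-04 -1.09115745e-03 -9.99999399e-01]]
```

View pics/top0.png

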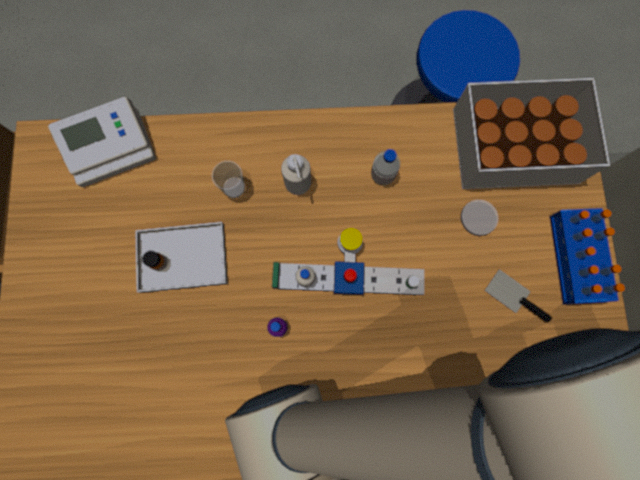

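View pics/scene0.png

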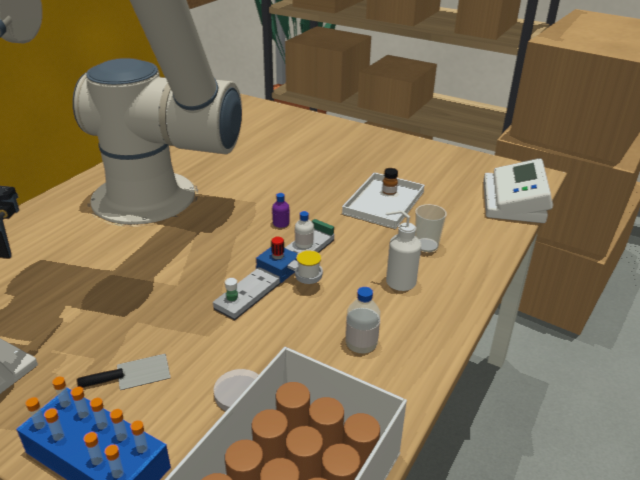

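```bash
cat > h.py <<'E'
from rig import arm
import cv2,numpy as np
def ray(n,uv):
    c=arm.get_calibration(n);T=np.array(c["cam_to_world"])
    d=T[:3,:3]@np.linalg.solve(c["intrinsics"],[*uv,1.]);return T[:3,3],d
def plane(n,uv,z):
    o,d=ray(n,uv);return o+d*(z-o[2])/d[2]
def blob(img,lo,hi,roi):
    x0,y0,x1,y1=roi;h=cv2.cvtColor(img[y0:y1,x0:x1],cv2.COLOR_RGB2HSV)
    m=cv2.inRange(h,np.array(lo),np.array(hi))
    k,l,s,c=cv2.connectedComponentsWithStats(m)
    i=1+np.argmax(s[1:,4]);return c[i]+[x0,y0],s[i]+[x0,y0,0,0,0],l==i
E
python3 - <<'E'
from h import *
t=cv2.imread("pics/top0.png")[:,:,::-1].copy();s=cv2.imread("pics/scene0.png")[:,:,::-1].copy()
for n,im,R in(("top",t,dict(red=(335,262,365,290),yel=(335,225,365,255),cap=(295,262,318,288),grn=(268,255,290,295))),("scene",s,dict(red=(262,230,292,262),yel=(290,245,330,270),cap=(295,205,315,222),grn=(308,215,340,240)))):
    for k,(lo,hi,z) in dict(red=((0,130,60),(8,255,255),.09),yel=((20,120,80),(35,255,255),.079),cap=((100,120,50),(125,255,255),.105),grn=((45,80,30),(95,255,255),.042)).items():
        c,st,_=blob(im,lo,hi,R[k]);print(n,k,c.round(1),st,plane(n,c,z).round(4))
for k,uv,z in(("NE",(137,230),.024),("a",(223,223),.024),("b",(226,285),.024),("c",(137,291),.024),("jar",(150,259),.065)):print(k,plane("top",uv,z).round(3))
a=cv2.resize(t[215:315,260:440],None,fx=4.4,fy=4.4,interpolation=cv2.INTER_CUBIC)
b=cv2.resize(t[215:300,130:235],None,fx=3,fy=3,interpolation=cv2.INTER_CUBIC)
cv2.imwrite("pics/a.png",a[:,:,::-1]);cv2.imwrite("pics/b.png",b[:,:,::-1])
cv2.imwrite("pics/c.png",cv2.resize(s[180:320,200:350],None,fx=4,fy=4,interpolation=cv2.INTER_CUBIC)[:,:,::-1])
E
```

```text
top red [349.7 275.3] [345 270  11  12  91] [ 0.4944 -0.0879  0.09  ]
top yel [350.9 238.3] [340 227  23  24 426] [ 0.5811 -0.0966  0.079 ]
top cap [304.4 273.5] [301 269   8   9  60] [0.5014 0.0127 0.105 ]
top grn [275.3 274.6] [272 262   7  26 123] [0.5103 0.0825 0.042 ]
scene red [277.2 244.6] [271 237  13  19 148] [ 0.5095 -0.1061  0.09  ]
scene yel [308.9 257.7] [297 251  25  15 309] [ 0.5848 -0.0985  0.079 ]
scene cap [303.8 215.5] [300 211   8  10  61] [0.5095 0.0034 0.105 ]
scene grn [323.  226.8] [313 220  20  15 171] [0.5229 0.0693 0.042 ]
NE [0.637 0.416 0.024]
a [0.645 0.208 0.024]
b [0.494 0.201 0.024]
c [0.489 0.411 0.024]
jar [0.557 0.368 0.065]
```

View pics/a.png

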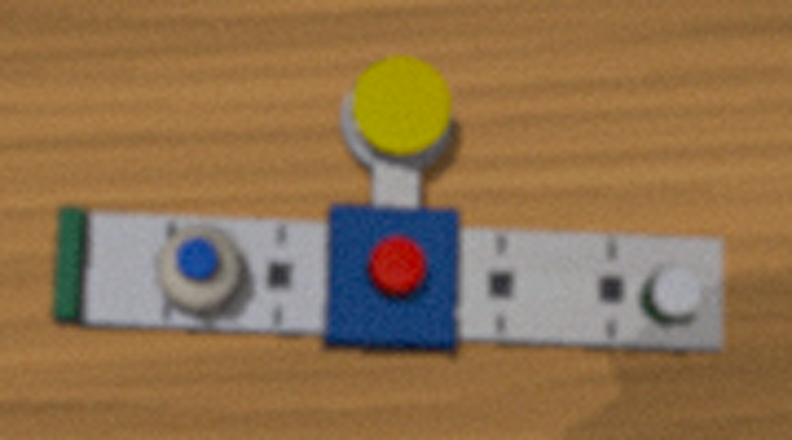

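View pics/b.png

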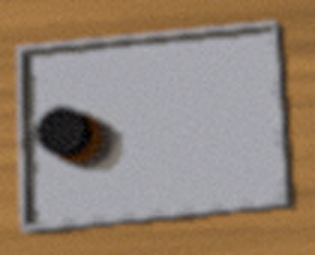

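Run:
```python
from h import *
P=lambda x,y,z:plane("top",(260+(x+.5)/4.4-.5,215+(y+.5)/4.4-.5),z)
H=np.array([P(280,275,.02),P(501,285,.02),P(611,289,.02)])[:,:2];print(H.round(4))
d=H[0]-H[2];print("yaw",np.degrees(np.arctan2(-d[0],d[1])),np.linalg.norm(d)); e=d/np.linalg.norm(d)
print("start hole est",[ (H[i]-e*k).round(4) for i,k in enumerate((.06,-.06,-.12))])
C=np.array([P(*p,z) for p,z in(((724,238),.02),((724,350),.02),((330,207),.046),((459,211),.046),((456,352),.046),((326,345),.046))])[:,:2];print(C.round(4),"carriage c",C[2:].mean(0),"railend mid->centre",C[:2].mean(0)+e*.18)
q=[(18,47),(277,21),(291,205),(25,231)]
Q=np.array([plane("top",(130+(x+.5)/3-.5,215+(y+.5)/3-.5),.024) for x,y in q])[:,:2];print("tray",Q.round(4),Q.mean(0), [np.linalg.norm(Q[i]-Q[i-1]) for i in range(4)])
a=(Q[0]-Q[1]+Q[3]-Q[2]);a/=np.linalg.norm(a);print("tray y",a,"free",Q.mean(0)-.045*a)
# triangulate knob/cap/lid bottom
t=cv2.imread("pics/top0.png")[:,:,::-1].copy();s=cv2.imread("pics/scene0.png")[:,:,::-1].copy()
for k,a,b in(("cap",(304.4,273.5),(303.8,215.5)),("knob",(349.7,275.3),(277.2,244.6)),("lid",(350.9,238.3),(308.9,257.7))):
    o1,d1=ray("top",a);o2,d2=ray("scene",b);x=np.linalg.lstsq(np.c_[d1,-d2],o2-o1,rcond=None)[0];print(k,(o1+d1*x[0]).round(4),(o2+d2*x[1]).round(4))
```

```text
[[ 0.502  -0.0295]
 [ 0.4909 -0.1488]
 [ 0.486  -0.2082]]
yaw -5.123345587001299 0.17938500319049314
start hole est [array([ 0.4966, -0.0893]), array([ 0.4963, -0.089 ]), array([ 0.4967, -0.0887])]
[[ 0.5109 -0.2719]
 [ 0.4503 -0.2663]
 [ 0.5339 -0.0575]
 [ 0.5285 -0.1261]
 [ 0.4538 -0.1196]
 [ 0.4607 -0.0515]] carriage c [ 0.49420911 -0.08868833] railend mid->centre [ 0.49663865 -0.08982177]
tray [[0.6365 0.4191]
 [0.6484 0.2102]
 [0.4982 0.1997]
 [0.4876 0.4085]] [0.56770137 0.30936319] [np.float64(0.14932606727086117), np.float64(0.20921401038228377), np.float64(0.15056052050791907), np.float64(0.20906518297971957)]
tray y [-0.05398513  0.99854174] free [0.5701307  0.26442881]
cap [0.5023 0.013  0.0973] [0.5033 0.0137 0.0974]
knob [ 0.4964 -0.089   0.0749] [ 0.4973 -0.0883  0.0749]
lid [ 0.5817 -0.0967  0.0764] [ 0.5831 -0.0957  0.0766]
```

View pics/c.png

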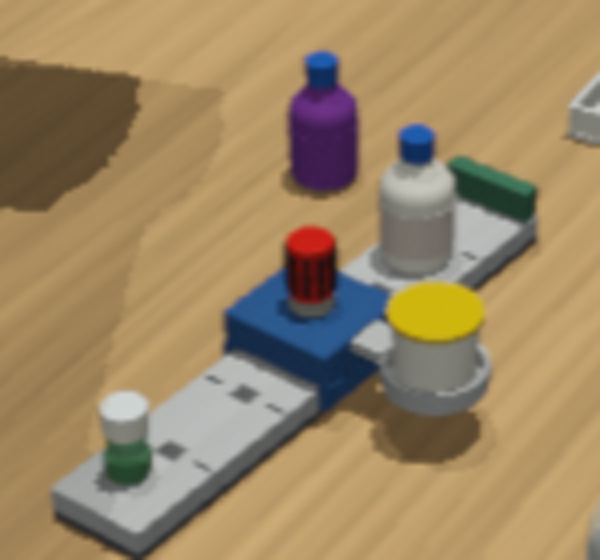

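```bash
cat >> h.py <<'E'
def R(ang): # tool down, closing line (tool y) at world angle ang, deg
    a=np.radians(ang);y=np.array([np.cos(a),np.sin(a),0]);z=np.array([0,0,-1.]);return np.c_[np.cross(y,z),y,z]
def st(l=""): print(l,"t",round(arm.current_t(),2),"p",arm.current_ee_pos().round(4) if hasattr(arm.current_ee_pos(),'round') else arm.current_ee_pos(),"F",np.round(arm.current_force(),1),"w",round(arm.current_width(),4),"g",np.round(arm.current_grasp_force(),1))
E
python3 - <<'E'
from h import *
for a in(-5.3,174.7,84.7,-95.3):print(a,np.round(arm.solve_ik([.503,.0133,.2],R(a)),1))
r=R(-5.3)
arm.move_to([.503,.0133,.20],r);st()
arm.move_l([.503,.0133,.039],feed=.15);st()
arm.grip(.03);st("grip")
arm.move_l([.503,.0133,.15],feed=.15);st("lift")
cv2.imwrite("pics/l.png",arm.snapshot("scene")[120:340,200:460,::-1])
E
```

```text
-5.3 [-5.3 19.5 95.  -0.  65.5  0. ]Traceback (most recent call last):
  File "<stdin>", line 2, in <module>
    return _wrapfunc(a, 'round', decimals=decimals, out=out)
    return _wrapit(obj, method, *args, **kwds)
    result = getattr(arr, method)(*args, **kwds)
TypeError: unsupported operand type(s) for *: 'NoneType' and 'float'
```

Run:
```python
from h import *
r=R(-5.3)
arm.move_to([.503,.0133,.20],r);st()
arm.move_l([.503,.0133,.039],feed=.15);st()
arm.grip(.03);st("grip")
arm.move_l([.503,.0133,.15],feed=.15);st("lift")
cv2.imwrite("pics/l.png",arm.snapshot("scene")[100:340,200:460,::-1])
```

```text
t 2.42 p [0.5032 0.0126 0.2   ] F [-0.  -0.2 -0.3] w 0.0912 g 0.0
 t 3.64 p [0.5035 0.0132 0.0396] F [ 0.1 -0.1 -0.1] w 0.0911 g 0.0
grip t 4.43 p [0.5028 0.0133 0.039 ] F [-0.9  0.7  1.9] w 0.0436 g 30.0
lift t 5.33 p [0.5026 0.0133 0.1493] F [-0.9  0.2 -1.8] w 0.0435 g 30.0
```

View pics/l.png

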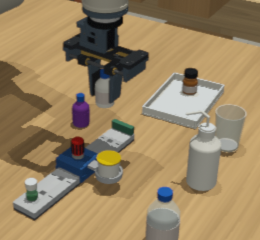

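The bottle is held between the fingers (crop px ~(104,88)) and the rail is clear. Now I'll place it.

Run:
```python
from h import *
p=np.array([.570,.264]);r=R(3.1)
arm.move_to([*p,.15],r);st()
arm.move_l([*p,.030],feed=.12);st();f0=arm.current_force()[2]
for z in np.arange(.0275,.017,-.001):
    arm.move_l([*p,z],feed=.03)
    if arm.current_force()[2]-f0>3:break
st(f"down {z:.4f}")
arm.grip(.062);st("open")
arm.move_l([*p,.16],feed=.2)
k=np.array([.4964,-.0888])
arm.move_to([*k,.16],R(84.7));st("over knob")
cv2.imwrite("pics/p.png",arm.snapshot("scene")[100:340,200:460,::-1])
```

```text
t 6.39 p [0.5698 0.2627 0.1497] F [-0.4 -0.6 -1.6] w 0.0434 g 30.0
 t 7.54 p [0.5705 0.2641 0.0307] F [ 0.2 -1.1 -0.8] w 0.043 g 30.0
down 0.0225 t 9.04 p [0.5701 0.2641 0.023 ] F [-2.1 -1.3  6.6] w 0.043 g 30.0
open t 9.53 p [0.57   0.264  0.0225] F [ 0.6 -0.6 -1. ] w 0.0623 g 0.0
over knob t 12.23 p [ 0.4966 -0.0885  0.1598] F [-0.9  0.6  0. ] w 0.0617 g 0.0
```

View pics/p.png

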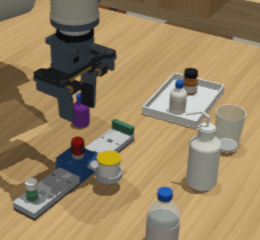

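The bottle stands upright in the tray at crop px (178,97). Next I grip the knob and find the pin's play by force.

Run:
```python
from h import *
k=np.array([.4964,-.0888]);e=np.array([.0915,.9958])
arm.move_l([*k,.0535],feed=.12);st("down")
arm.grip(.015);st("grip")
B=[]
for s in(1,-1):
    for d in np.arange(.0,.0061,.0005):
        arm.move_l([*(k+s*d*e),.0535],feed=.02)
        f=np.array(arm.current_force())[:2]@e
        if f*-s>7:break
    q=(np.array(arm.current_ee_pos())[:2]-k)@e;B.append(q);print(s,d,f,q)
print("play centre",np.mean(B),"width",B[0]-B[1]);st()
```

```text
down t 13.32 p [ 0.4968 -0.0889  0.054 ] F [0.  0.2 0.4] w 0.0619 g 0.0
grip t 13.94 p [ 0.4965 -0.0888  0.0536] F [-1.1 -0.5  3.9] w 0.0273 g 30.0
1 0.0035 -12.332220503585138 0.0025030414793711007
-1 0.004 9.677437061974548 -0.00326750362955379
play centre -0.0003822310750913446 width 0.00577054510892489
 t 18.27 p [ 0.4962 -0.0921  0.0536] F [2.2 9.5 6.8] w 0.0273 g 30.0
```

Run:
```python
from h import *
k=np.array([.4964,-.0888]);e=np.array([.0915,.9958]);c=k-.0004*e;z0=.0535
arm.move_l([*c,z0],feed=.02);st("centre")
arm.move_l([*c,z0+.0142],feed=.03);st("up")
n=c+.060*e
arm.move_l([*n,z0+.0142],feed=.05);st("slid")
arm.sleep(.2)
arm.move_l([*n,z0+.008],feed=.02);st("8mm")
arm.move_l([*n,z0+.004],feed=.02);st("4mm")
arm.move_l([*n,z0],feed=.02);arm.sleep(.2);st("home")
cv2.imwrite("pics/f.png",cv2.resize(arm.snapshot("scene")[150:330,200:440,::-1],None,fx=3,fy=3))
```

```text
centre t 18.6 p [ 0.4964 -0.089   0.0536] F [-1.   2.8  6. ] w 0.0274 g 30.0
up t 19.23 p [ 0.4963 -0.0892  0.0677] F [ 2.3  2.4 -6.8] w 0.0277 g 30.0
slid t 20.57 p [ 0.5018 -0.0294  0.0677] F [ 0.9  1.8 -6.5] w 0.0276 g 30.0
8mm t 21.23 p [ 0.5018 -0.0295  0.0614] F [-1.1  1.6 -6.1] w 0.0275 g 30.0
4mm t 21.58 p [ 0.5018 -0.0295  0.0574] F [-0.9  1.1 -5. ] w 0.0277 g 30.0
home t 22.13 p [ 0.5019 -0.0295  0.0536] F [-1.8  0.5  4.5] w 0.0275 g 30.0
```

View pics/f.png

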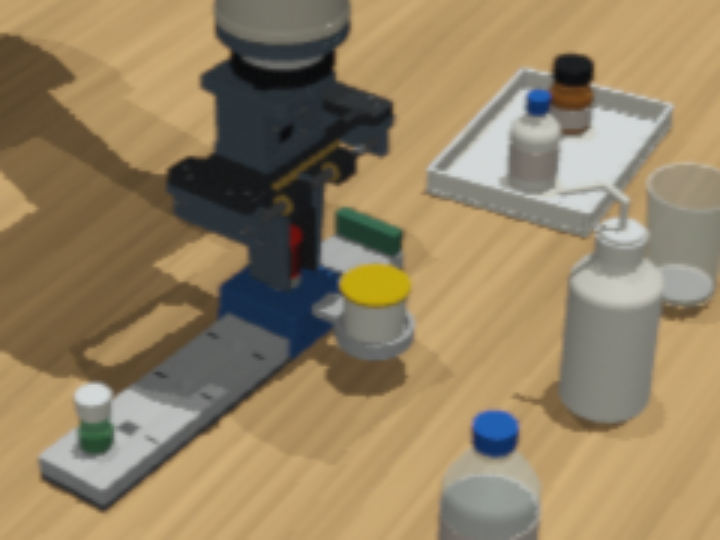

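The carriage sits one hole along, with the knob still held. The downward spring pull through the descent, then an upward seat reaction at the original height, shows the pin is home.

```bash
python3 -c "
from rig import arm
print(arm.sign_off())"
```

```text
the job is handed in; nothing more can be done
None
```

The job is done and handed in: the bottle is upright in the tray, the carriage is one hole along towards the green end stop, and the red knob is still held with the pin home.

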